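Switch on the ink grinder under its guard

ROBOT

A 6-joint arm with a two-finger parallel gripper is mounted at the origin on the work surface. World frame = base frame: x ahead of the robot, y to its left, z up, the work surface at z = 0. Lengths are in mm, angles in rad, forces in N, time in s.
With the tool pointing down it reaches from about 325 to 775 mm from the base axis. Payload 9.3 kg.
Tool frame: the origin (TCP) lies at the very end of the fingers, on their centre line; the grasp point (between the pads) lies r.tcp_to_grasp behind it (r.tcp_to_grasp is the distance from the TCP to the grasp point, in mm); z points along the fingers, y is the line along which they close (so a half turn about z gives the same grasp; the last joint's range is limited). The gripper opens to 85 mm and grips with 20 to 120 N. Pads are 22 mm wide; open, the fingers measure 114 mm over their backs; the gripper's body (76 mm by 85 mm) begins 54 mm behind the grasp point. The pads swing forward as they close: fully open they stand 13 mm farther back than shut.
Start: joints at [1.054, 0.259, 0.021, 1.334, 0, 1.418], TCP at [195.706, 514, 231.279] pointing down, gripper open.
Joint ranges: [-3.04, 3.04], [-0.91, 1.82], [-1.04, 1.36], [-1.92, 1.95], [-1.52, 1.45], [-3.14, 3.14]. Speed limits (rad/s): [2.22, 2.22, 2.79, 3.14, 3.14, 3.14].

INTERFACE

Orientations are given as a rotation vector (axis times angle).
In Python, from bench import r gives the robot as it stands.
- The arm moves only by the tool step_arm, never from a script. Its argument "steps" is a list of rows, each a list of 3 entries, a list of its own where there are three numbers: the shift along the tool's x, y, z in cm, then the turn, a rotation vector about the tool's x, y, z in degrees, then the finger opening in cm, from 0 to 8.54. A call has 1 to 12 rows; each row shifts and turns the commanded pose from where the row before left it, along the tool's axes as they then stand; what a row does not reach is not made up. A row lasts 1/10 s, in which the tool goes at most 50 mm and 8.59 degrees, less where a joint would pass 70% of its speed; a pose out of reach is approached as far as the arm can. A call is refused whole if a number of a shift passes 5 or a number of a turn 8.59, either way. A call with a gripper value outside its range is refused whole. The fingers move at their own pace and stop on an object; "grip_force" is the grip in N (left out, the last holds). Time passes only in rows, so rows that do not move let the fingers close. It gives the time, the measured TCP pose, the force, the opening and the grip force at its end, in the units of the state.
- r.get_state(): the state, without advancing time (a new reading comes with each control period).
- r.read_camera(name): name is "scene" or "top"; returns the picture (420x560x3 uint8, blue, green, red); there is no depth.
- r.camera_params(name): a dict with "camera_matrix" (3x3 intrinsics, pixels), "origin" and "orientation" of the camera in the world. Camera axes: x right, y up, looking along -z (the intrinsics and any distortion apply to the point x, -y, -z); pixel columns grow to the right and rows downward; lengths in mm; the calibration is good to about 2 mm. A picture is of the moment at which its call begins. camera_params takes no time and is no camera call.
- r.sign_off(): hands the job in; it is judged then, once.
The state is a dict: "time": time; "joint_positions": joint angles; "qvel": joint speeds; "joint_efforts": joint torques, N m; "ee_pos": TCP position; "tool_rot": TCP orientation; "ft_force": force on the tool from outside, world axes, zero at the start; "moment": the same for the moment, N m; "finger_gap": finger opening in mm; "finger_force": force on a finger pad.
Only numpy, scipy, OpenCV 4.12 (cv2) and the standard library are available. Lean on these libraries where they do the work, as an engineer would, in place of code of your own. Each camera call takes 0.05 s, during which the arm holds its last target. There are 200 camera calls.

TASK

Switch the ink grinder on: lift the red hinged guard right back with a finger until it rests open, push the toggle beneath it fully over to the side with the green dot, then tip the guard forward again so that it drops shut over the switch. Leave the ink cup, the seal stone and the ink stick where they stand.

Things in the scene. Friction and masses are not known exactly. Their poses are not given: they have to be found in the camera images.
- grinder: fixed green ink grinder housing 150 (x) x 300 (y) x 60 mm high. Origin: centre of its underside; x points to its back (away from the robot at yaw 0), y to its left, z up. Left half: slate bowl, driving column and arm up to 155 mm high, all at y > 5 mm. Right half: the guarded switch, centre line y = -85 mm; around it nothing else rises above the flat deck (z = 60 mm)
- guard (a joint): angle of the red translucent guard: 0 = shut over the switch, 1.75 rad = fully back on its stop, plate nearly upright 33 to 60 mm behind the hinge line, lip uppermost (92 mm above the hinge line), open side to the robot. About 90 g, no spring: let go below about 1.1 rad it falls shut, above 1.25 rad it falls back and rests open
- guard_hinge (a point): middle of the guard's hinge line, which runs along the grinder's y; at x = +5, y = -85, z = 76 mm in the grinder's frame, 16 mm above the deck. The guard is a cover, open below and at the back, walls 3 mm: shut, it reaches 79 mm forward of the hinge line (to the housing's front edge), is 66 mm wide, and its top is 36 mm above the hinge line
- guard_lip (a point): middle of the guard's finger lip near its outer end; moves with the guard. A red plate 46 mm wide, 4 mm thick, sticking out some 24 mm forward from the top of the guard's front wall, flared up by 20 degrees, beyond the housing, free below and in front. Shut, this point is 98.5 mm forward of the hinge line and 41.5 mm above it
- toggle (a joint): angle of the toggle, 0 = off, leaning 0.4 rad to the grinder's right (-y, red dot); 0.8 rad = on, leaning 0.4 rad to its left (+y, green dot). It has friction (under 1 N at its tip) and stays where it is left, so push it fully over to its stop
- toggle_tip (a point): centre of the 12 mm ball on the steel toggle's end. The toggle swings about an axis along the grinder's x; pivot at x = -35, y = -85, z = 64 mm in the grinder's frame (40 mm in front of the hinge line). The ball is 29.5 mm above the pivot and 12.5 mm to its right when off, as far to its left when on
- ink_cup_mid (a point): centre (half-way up) of the loose black ink cup, 72 mm across, 85 mm high; to be left alone
- seal_mid (a point): centre of the loose pale seal stone, 30 x 30 mm, 70 mm high with a round top; to be left alone
- ink_stick_mid (a point): centre of the loose black ink stick lying flat, 24 x 90 x 13 mm high; to be left alone

How it is judged (in metres and radians):
On the way, in this order (a step that is already met when the one before it is completed fails the run):
1. the guard is lifted right back with the toggle still off (value of joint guard above 1.5 rad and value of joint toggle below 0.3 rad), for 0.2 s.
2. the toggle is pushed over to the green dot while the guard is up (value of joint toggle above 0.65 rad and value of joint guard above 0.9 rad), for 0.1 s.
3. the guard has dropped shut with the toggle still on (value of joint guard below 0.06 rad and value of joint toggle above 0.65 rad), for 0.2 s.
At the end, for the whole second after the job is handed in: guard shut (joint below 0.06 rad) and at rest, toggle on (above 0.65 of 0.8 rad), and the ink cup, seal stone and ink stick within 20 mm of where they stood (all of step 3 and velocity of joint guard below 0.1 rad/s and distance of each of ink_cup_mid, seal_mid, ink_stick_mid from where it was at the start of the episode below 0.02 m); the robot touches nothing.
It fails at once if the ink cup, seal stone or ink stick is lifted or pushed 20 mm or more (distance of any of ink_cup_mid, seal_mid, ink_stick_mid from where it was at the start of the episode above 0.02 m).
It also fails if it takes over 54 s, if anything falls off the work surface, if the arm or the gripper's body presses on something with over 40 N, if the wrist force passes 120 N, or if a joint passes its speed limit or range.

## Working session

There is one attempt and no reset: what is moved stays moved. The work goes in short steps, Python scripts to look and compute and a tool call to move; the robot and the scene stay as the last step left them, time stands still between calls to the robot, and variables do not carry over. Pictures are saved under pics/ and viewed, at most 10 in all, crops included, and the job is handed in when it is done.

Besides the shell and the picture viewer there is one more tool, called after "Request:" as a command line: name --argument value ..., lists and objects as JSON in quotes. step_arm: Moves the arm, as the interface text tells. Its arguments: {"type":"object","properties":{"steps":{"type":"array"},"grip_force":{"type":"number"}},"required":["steps"]}

```bash
mkdir -p pics; ls
python3 - <<'E'
from bench import r
import cv2
for n in("scene","top"):
    cv2.imwrite(f"pics/{n}0.png",r.read_camera(n)); print(n,r.camera_params(n))
print(r.get_state(), r.tcp_to_grasp)
E
```

```text
pics
scene {'camera_matrix': array([[478.23136581,   0.        , 271.89860312],
       [  0.        , 478.23136581, 206.3837714 ],
       [  0.        ,   0.        ,   1.        ]]), 'origin': array([1351.63430912, -170.26876296,  857.2507716 ]), 'orientation': array([0.73523706, 0.51125716, 1.12102259])}
top {'camera_matrix': array([[478.53042292,   0.        , 276.89106689],
       [  0.        , 478.53042292, 207.30061298],
       [  0.        ,   0.        ,   1.        ]]), 'origin': array([ 402.47443397,  115.03574975, 1044.7324816 ]), 'orientation': array([ 0.12948631, -0.12824879, -1.55164057])}
{'time': 0.1, 'joint_positions': array([1.05440156e+00, 2.59150222e-01, 2.08468578e-02, 1.33372193e+00,
       5.45427504e-06, 1.41818320e+00]), 'qvel': array([-0.00068558,  0.00029213,  0.00156878, -0.00010109, -0.00111623,
       -0.00022281]), 'joint_efforts': array([ 5.94999219e-03, -5.56692302e+01,  3.45070839e+01,  1.16620396e-02,
       -1.61840990e-04, -4.61615411e-05]), 'ee_pos': array([195.578697  , 513.77967264, 230.72247119]), 'tool_rot': array([-5.68207194e-01, -3.08936472e+00,  1.82041260e-03]), 'ft_force': array([ 0.13537894,  0.22199189, -0.00183423]), 'moment': array([-0.02291331, -0.00355671, -0.01381099]), 'finger_force': 0.0, 'finger_gap': 85.37908402693029} 18.700000000000003
```

View pics/scene0.png

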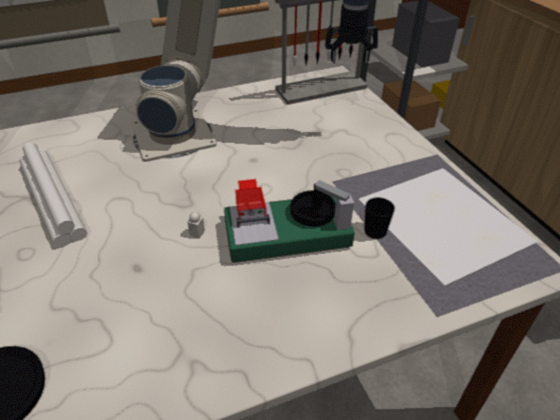

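View pics/top0.png

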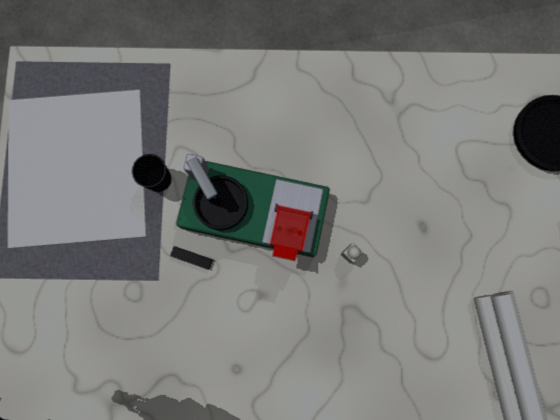

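The top picture has the grinder at about (180–330, 160–255) and the red guard at (290, 230), with its lip towards the robot. The ink stick is at (192, 258), the seal at (352, 253) and the cup at (152, 172). I'll enlarge it.

Run:
```python
import cv2
a=cv2.imread("pics/top0.png")[150:280,170:370]
cv2.imwrite("pics/c1.png",cv2.resize(a,(800,520),interpolation=cv2.INTER_CUBIC))
a=cv2.imread("pics/scene0.png")[165:270,180:365]
cv2.imwrite("pics/c2.png",cv2.resize(a,(740,420),interpolation=cv2.INTER_CUBIC))
```

```text
(no output)
```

View pics/c1.png

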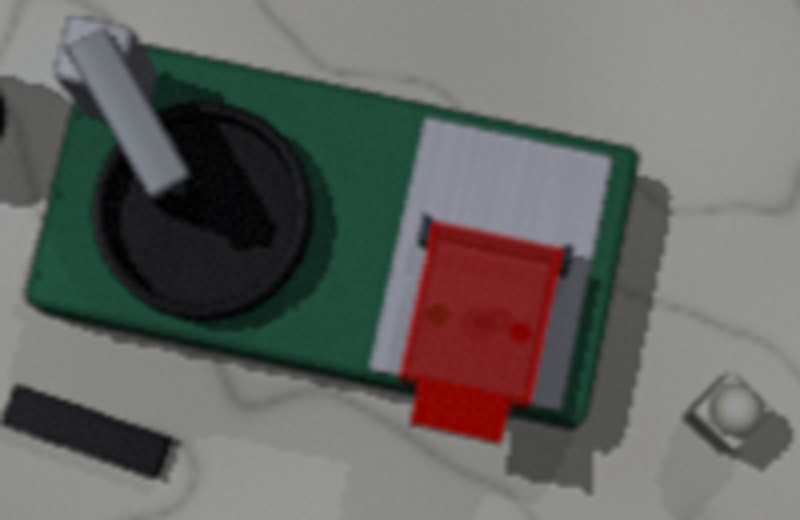

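View pics/c2.png

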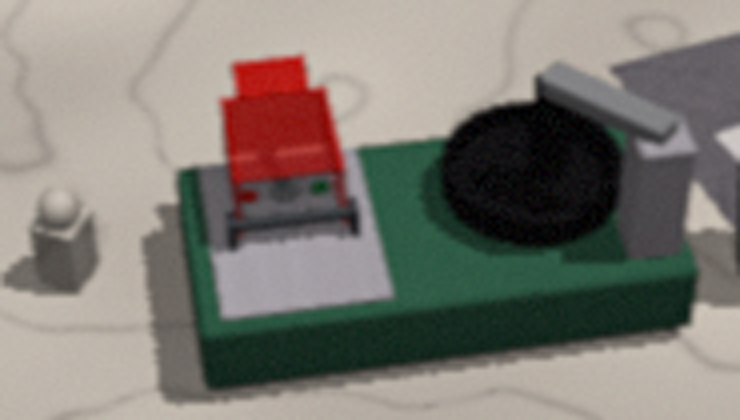

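The enlarged top crop shows deck corners at (30,300), (635,152) and (580,425), hinge ends near (427,232) and (568,260), and lip end corners at (413,425) and (502,440). The scene crop agrees: shut guard, toggle leaning to the red side. Next I fit the grinder's pose.

```bash
cat > h.py <<'E'
import numpy as np
from bench import r
from scipy.spatial.transform import Rotation as R
from scipy.optimize import least_squares
def proj(n,P):
    c=r.camera_params(n); q=R.from_rotvec(c["orientation"]).inv().apply(np.atleast_2d(P)-c["origin"])
    q=q*[1,-1,-1]; u=q@np.array(c["camera_matrix"]).T; return u[:,:2]/u[:,2:]
def ray(n,uv,z):
    c=r.camera_params(n); d=np.linalg.inv(c["camera_matrix"])@[*uv,1]
    d=R.from_rotvec(c["orientation"]).apply(d*[1,-1,-1]); o=c["origin"]; return o+d*(z-o[2])/d[2]
def G(p,P): return R.from_rotvec([0,0,p[2]]).apply(np.atleast_2d(P))+[p[0],p[1],0]
E
python3 - <<'E'
from h import *
f=lambda L,o:(np.array(L)+.5)/4-.5+o
T=f([[30,300],[635,152],[580,425],[427,232],[568,260],[413,425],[502,440]],[170,150])
TP=[[-75,150,60],[75,-150,60],[-75,-150,60],[5,-50,76],[5,-120,76],[-96,-62,118],[-96,-108,118]]
S=f([[180,170],[697,268],[205,352]],[180,165]); SP=[[-75,-150,60],[75,150,60],[75,-150,60]]
e=lambda p:np.r_[(proj("top",G(p,TP))-T).ravel(),(proj("scene",G(p,SP))-S).ravel()]
s=least_squares(e,[500,100,0],loss="soft_l1",x_scale=[10,10,.1]); p=s.x
print(p,e(p).round(1)); np.save("p.npy",p)
for k,q in dict(lip=[-93.5,-85,117.5],hinge=[5,-85,76],pivot=[-35,-85,64]).items(): print(k,G(p,q).round(1))
print("seal",ray("top",f([737,400],[170,150]),60),"stick",ray("top",f([90,430],[170,150]),10))
for q in([5,385],[18,420]): print(ray("top",f(q,[170,150]),13))
print("cup",ray("top",[151,170],60))
E
```

```text
[ 5.68260563e+02  1.67670462e+02 -1.93746285e-01] [-2.9  1.3  1.7 -1.6  1.6  0.2  0.2 -0.5 -1.6 -0.5 -1.1 -0.6  0.   0.7
 -2.2 -0.6  1.5  0.8 -1.9 -3.3]
lip [[460.1 102.3 117.5]]
hinge [[556.8  83.3  76. ]]
pivot [[517.5  91.   64. ]]
seal [480.12044089 -42.53233269  60.        ] stick [462.57079603 298.11739736  10.        ]
[485.85482805 344.47289991  13.        ]
[467.15639648 336.51654502  13.        ]
cup [641.67863844 384.27771309  60.        ]
```

Request:
step_arm --steps '[[[0, 0, 0], [0, 0, -4.9], 0], [[0, 0, 0], [0, 0, -4.9], 0], [[0, 0, 0], [0, -7.5, 0], 0], [[0, 0, 0], [0, -7.5, 0], 0], [[0, 0, 0], [0, -7.5, 0], 0], [[0, 0, 0], [0, -7.5, 0], 0], [[0, 0, 0], [0, -7.5, 0], 0], [[0, 0, 0], [0, -7.5, 0], 0], [[0, 0, 0], [0, 0, 0], 0]]'

```text
time: 1.0
ee_pos: [193.8, 513.7, 228.7]
tool_rot: [0.22, 2.345, -0.099]
ft_force: [-0.4, 0.1, -0.3]
finger_gap: 0.0
finger_force: 0.0
```

```bash
cat >> h.py <<'E'
p=np.load("p.npy")
def go(*W):
    "grinder-frame waypoints -> tool-frame shifts in cm at the present orientation"
    s=r.get_state(); T=R.from_rotvec(s["tool_rot"]); c=s["ee_pos"]
    print("t",round(s["time"],2),"pos",c.round(1),"in grinder",R.from_rotvec([0,0,-p[2]]).apply(c-[p[0],p[1],0]).round(1),"F",s["ft_force"].round(1),"gap",round(s["finger_gap"],1))
    print("axes in grinder\n",(R.from_rotvec([0,0,-p[2]])*T).as_matrix().round(3), "q",s["joint_positions"].round(2))
    for w in W:
        g=G(p,w)[0]; print(w,"shift cm",(T.inv().apply(g-c)/10).round(2)); c=g
E
python3 -c "
from h import *
go([-180,-85,190],[-150,-85,92],[-99,-85,92])"
```

```text
t 1.0 pos [193.8 513.7 228.7] in grinder [-434.1  267.5  228.7] F [-0.4  0.1 -0.3] gap 0.0
axes in grinder
 [[-0.705 -0.004  0.709]
 [-0.007  1.    -0.001]
 [-0.709 -0.005 -0.705]] q [ 1.44  0.32 -0.13  1.19 -0.79  1.65]
[-180, -85, 190] shift cm [-14.93 -35.33  20.77]
[-150, -85, 92] shift cm [4.83 0.04 9.04]
[-99, -85, 92] shift cm [-3.6  -0.02  3.62]
```

Request:
step_arm --steps '[[[-1.5, -3.5, 2.1], [0, 0, 0], 0], [[-1.5, -3.5, 2.1], [0, 0, 0], 0], [[-1.5, -3.5, 2.1], [0, 0, 0], 0], [[-1.5, -3.5, 2.1], [0, 0, 0], 0], [[-1.5, -3.5, 2.1], [0, 0, 0], 0], [[-1.5, -3.5, 2.1], [0, 0, 0], 0], [[-1.5, -3.5, 2.1], [0, 0, 0], 0], [[-1.5, -3.5, 2.1], [0, 0, 0], 0], [[-1.5, -3.5, 2.1], [0, 0, 0], 0], [[-1.5, -3.5, 2.1], [0, 0, 0], 0], [[0, 0, 0], [0, 0, 0], 0]]'

```text
time: 2.1
ee_pos: [376.0, 126.0, 190.0]
tool_rot: [0.239, 2.347, -0.096]
ft_force: [-0.0, -0.1, -0.5]
finger_gap: 0.1
finger_force: 0.0
```

Request:
step_arm --steps '[[[1.2, 0, 2.2], [0, 0, 0], 0], [[1.2, 0, 2.2], [0, 0, 0], 0], [[1.2, 0, 2.2], [0, 0, 0], 0], [[1.2, 0, 2.2], [0, 0, 0], 0], [[0, 0, 0], [0, 0, 0], 0], [[0, 0, 0], [0, 0, 0], 0]]'

```text
time: 2.7
ee_pos: [410.2, 137.3, 111.2]
tool_rot: [0.235, 2.37, -0.106]
ft_force: [0.3, -0.7, -0.1]
finger_gap: -0.0
finger_force: 0.0
```

Run:
```python
from h import *
import cv2
go([-105,-85,92])
s=r.get_state()["ee_pos"]
for n,z in(("top","t"),("scene","s")):
    a=r.read_camera(n); u=proj(n,s)[0]; x0,y0=int(u[0])-70,int(u[1])-70
    print(n,"tcp at crop",((u-[x0,y0]+.5)*4-.5).round(),x0,y0)
    cv2.imwrite(f"pics/d{z}.png",cv2.resize(a[y0:y0+110,x0:x0+140],None,fx=4,fy=4,interpolation=2))
a=np.vstack([cv2.resize(cv2.imread(f"pics/d{z}.png"),(380,299)) for z in "ts"]); cv2.imwrite("pics/d.png",a)
```

```text
t 2.7 pos [410.2 137.3 111.2] in grinder [-149.2  -60.2  111.2] F [ 0.3 -0.7 -0.1] gap -0.0
axes in grinder
 [[-0.723  0.007  0.691]
 [-0.001  1.    -0.011]
 [-0.691 -0.009 -0.723]] q [ 0.4  -0.1  -1.04 -0.04 -0.41  0.45]
[-105, -85, 92] shift cm [-1.87 -2.43  4.47]
top tcp at crop [282. 283.] 195 212
scene tcp at crop [284. 284.] 182 98
```

View pics/d.png

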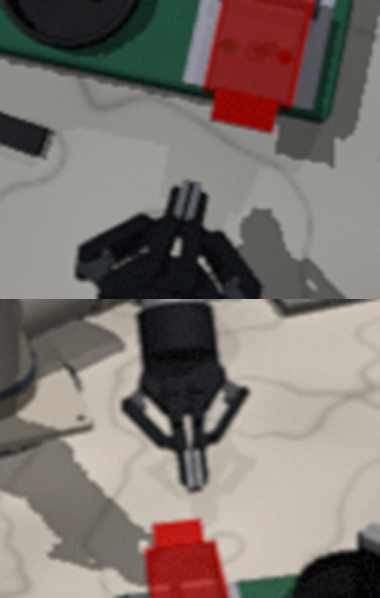

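The arm stopped short because joint 3 reached its folding limit. The closed fingertip is clear of the lip, so I'll come forward, where the arm folds less.

Request:
step_arm --steps '[[[-0.3, -0.6, 0.8], [0, 0, 0], 0], [[-0.3, -0.6, 0.8], [0, 0, 0], 0], [[-0.3, -0.6, 0.8], [0, 0, 0], 0], [[-0.3, -0.6, 0.8], [0, 0, 0], 0], [[0, 0, 0], [0, 0, 0], 0]]'

```text
time: 3.3
ee_pos: [440.5, 111.0, 105.0]
tool_rot: [0.241, 2.376, -0.111]
ft_force: [0.1, -0.6, -0.8]
finger_gap: 0.2
finger_force: 0.0
```

```bash
python3 -c "
from h import *
go([-105,-85,92])"
```

```text
t 3.3 pos [440.5 111.  105. ] in grinder [-114.5  -80.2  105. ] F [ 0.1 -0.6 -0.8] gap 0.2
axes in grinder
 [[-0.727  0.013  0.686]
 [ 0.001  1.    -0.017]
 [-0.686 -0.011 -0.727]] q [ 0.27 -0.06 -1.04 -0.1  -0.33  0.35]
[-105, -85, 92] shift cm [ 0.2  -0.46  1.6 ]
```

Request:
step_arm --steps '[[[0.1, -0.2, 0.8], [0, 0, 0], 0], [[0.1, -0.2, 0.8], [0, 0, 0], 0], [[0, 0, 0], [0, 0, 0], 0]]'

```text
time: 3.6
ee_pos: [451.9, 107.7, 94.9]
tool_rot: [0.241, 2.383, -0.115]
ft_force: [-0.5, -0.7, 0.0]
finger_gap: -0.0
finger_force: 0.0
```

```bash
python3 -c "
from h import *
go([-99,-85,94])"
```

```text
t 3.6 pos [451.9 107.7  94.9] in grinder [-102.6  -81.2   94.9] F [-0.5 -0.7  0. ] gap -0.0
axes in grinder
 [[-0.732  0.014  0.681]
 [ 0.     1.    -0.02 ]
 [-0.681 -0.014 -0.732]] q [ 0.25 -0.02 -1.04 -0.14 -0.32  0.34]
[-99, -85, 94] shift cm [-0.2  -0.37  0.32]
```

```bash
cat > lift.py <<'E'
from h import *
go()
s=R.from_rotvec([0,0,-p[2]]).apply(r.get_state()["ee_pos"]-[p[0],p[1],0]); x,z=s[0],s[2]; t0=43
for a,rr,t in[(158,95,43),(140,97,43),(120,100,43),(105,103,35),(90,104,25),(78,105,20),(70,106,20)]:
    k=np.radians(t); m=np.radians((t+t0)/2); n=4
    X=5+rr*np.cos(np.radians(a))-11*np.cos(k); Z=76+rr*np.sin(np.radians(a))-11*np.sin(k)
    dx,dz=X-x,Z-z
    print(a,"tip",round(X),round(Z),"per row of 4: x %.2f z %.2f cm, ry %.2f"%((-np.cos(m)*dx-np.sin(m)*dz)/40,(np.sin(m)*dx-np.cos(m)*dz)/40,(t0-t)/4))
    x,z,t0=X,Z,t
E
python3 lift.py
```

```text
t 3.6 pos [451.9 107.7  94.9] in grinder [-102.6  -81.2   94.9] F [-0.5 -0.7  0. ] gap -0.0
axes in grinder
 [[-0.732  0.014  0.681]
 [ 0.     1.    -0.02 ]
 [-0.681 -0.014 -0.732]] q [ 0.25 -0.02 -1.04 -0.14 -0.32  0.34]
158 tip -91 104 per row of 4: x -0.37 z 0.03 cm, ry 0.00
140 tip -77 131 per row of 4: x -0.71 z -0.25 cm, ry 0.00
120 tip -53 155 per row of 4: x -0.86 z -0.03 cm, ry 0.00
105 tip -31 169 per row of 4: x -0.66 z 0.08 cm, ry 2.00
90 tip -5 175 per row of 4: x -0.63 z 0.19 cm, ry 2.50
78 tip 16 175 per row of 4: x -0.49 z 0.21 cm, ry 1.25
70 tip 31 172 per row of 4: x -0.31 z 0.20 cm, ry 0.00
```

Request:
step_arm --steps '[[[-0.2, -0.2, 0.3], [0, 0, 0], 0], [[-0.3, -0.2, 0.3], [0, 0, 0], 0], [[-0.5, 0, -0.2], [0, 0, 0], 0], [[-0.5, 0, -0.3], [0, 0, 0], 0], [[-0.7, 0, -0.25], [0, 0, 0], 0], [[-0.7, 0, -0.25], [0, 0, 0], 0], [[-0.7, 0, -0.25], [0, 0, 0], 0], [[-0.7, 0, -0.25], [0, 0, 0], 0], [[0, 0, 0], [0, 0, 0], 0]]'

```text
time: 4.5
ee_pos: [476.6, 99.1, 132.7]
tool_rot: [0.242, 2.38, -0.114]
ft_force: [0.4, 0.5, -1.0]
finger_gap: 0.1
finger_force: 0.2
```

```bash
python3 lift.py
python3 - <<'E'
from h import *
import cv2
a=r.read_camera("top")[165:275,230:370];b=r.read_camera("scene")[125:235,170:310]
cv2.imwrite("pics/e.png",np.hstack([cv2.resize(v,(395,310),interpolation=2) for v in(a,b)]))
E
```

```text
t 4.5 pos [476.6  99.1 132.7] in grinder [-76.8 -84.9 132.7] F [ 0.4  0.5 -1. ] gap 0.1
axes in grinder
 [[-0.73   0.014  0.683]
 [ 0.001  1.    -0.019]
 [-0.683 -0.013 -0.73 ]] q [ 0.2  -0.07 -0.94 -0.   -0.29  0.3 ]
158 tip -91 104 per row of 4: x 0.75 z 0.28 cm, ry 0.00
140 tip -77 131 per row of 4: x -0.71 z -0.25 cm, ry 0.00
120 tip -53 155 per row of 4: x -0.86 z -0.03 cm, ry 0.00
105 tip -31 169 per row of 4: x -0.66 z 0.08 cm, ry 2.00
90 tip -5 175 per row of 4: x -0.63 z 0.19 cm, ry 2.50
78 tip 16 175 per row of 4: x -0.49 z 0.21 cm, ry 1.25
70 tip 31 172 per row of 4: x -0.31 z 0.20 cm, ry 0.00
```

View pics/e.png

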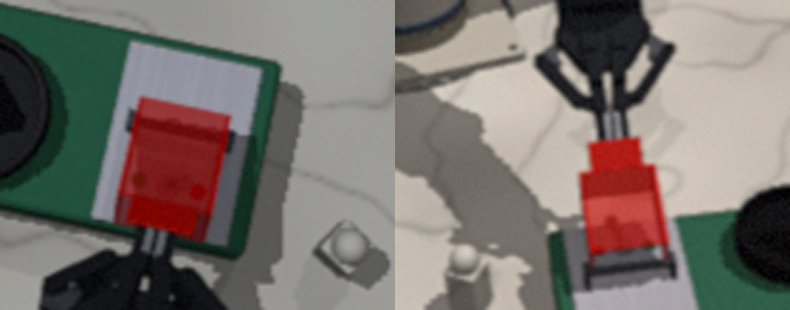

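The guard is rising on the finger: the lip now lies over the finger, at about (165, 215) in the left crop. I'll continue the arc.

Request:
step_arm --steps '[[[-0.85, 0, 0], [0, 0, 0], 0], [[-0.85, 0, 0], [0, 0, 0], 0], [[-0.85, 0, 0], [0, 0, 0], 0], [[-0.85, 0, 0], [0, 0, 0], 0], [[-0.65, 0, 0.1], [0, 2, 0], 0], [[-0.65, 0, 0.1], [0, 2, 0], 0], [[-0.65, 0, 0.1], [0, 2, 0], 0], [[-0.65, 0, 0.1], [0, 2, 0], 0], [[-0.65, 0, 0.2], [0, 2.5, 0], 0], [[-0.65, 0, 0.2], [0, 2.5, 0], 0], [[-0.65, 0, 0.2], [0, 2.5, 0], 0], [[-0.65, 0, 0.2], [0, 2.5, 0], 0]]'

```text
time: 5.8
ee_pos: [548.6, 84.2, 175.4]
tool_rot: [0.277, 2.695, -0.081]
ft_force: [-0.1, 0.2, 0.2]
finger_gap: 0.3
finger_force: 0.0
```

Request:
step_arm --steps '[[[-0.5, 0, 0.2], [0, 1.2, 0], 0], [[-0.5, 0, 0.2], [0, 1.2, 0], 0], [[-0.5, 0, 0.2], [0, 1.2, 0], 0], [[-0.5, 0, 0.2], [0, 1.2, 0], 0], [[-0.3, 0, 0.1], [0, 0, 0], 0], [[-0.3, 0, 0.1], [0, 0, 0], 0], [[-0.3, 0, 0.1], [0, 0, 0], 0], [[-0.3, 0, 0.1], [0, 0, 0], 0], [[0, 0, 0], [0, 0, 0], 0], [[0, 0, 0], [0, 0, 0], 0], [[0, 0, 0], [0, 0, 0], 0]]'

```text
time: 6.9
ee_pos: [581.1, 77.5, 175.6]
tool_rot: [0.286, 2.778, -0.071]
ft_force: [-0.2, 0.2, -0.7]
finger_gap: -0.3
finger_force: 0.0
```

Run:
```python
from h import *
import cv2
go([10,-85,190],[-40,-85,190],[-40,-130,190],[-40,-130,84],[-40,-91,84])
a=r.read_camera("top")[165:275,230:370];b=r.read_camera("scene")[125:235,170:310]
cv2.imwrite("pics/f.png",np.hstack([cv2.resize(v,(395,310),interpolation=2) for v in(a,b)]))
```

```text
t 6.9 pos [581.1  77.5 175.6] in grinder [ 29.9 -86.  175.6] F [-0.2  0.2 -0.7] gap -0.3
axes in grinder
 [[-0.939  0.014  0.344]
 [ 0.008  1.    -0.018]
 [-0.345 -0.014 -0.939]] q [ 0.04  0.15 -0.33  0.75 -0.1   0.23]
[10, -85, 190] shift cm [ 1.37  0.05 -2.04]
[-40, -85, 190] shift cm [ 4.69 -0.07 -1.72]
[-40, -130, 190] shift cm [-0.04 -4.5   0.08]
[-40, -130, 84] shift cm [3.65 0.15 9.95]
[-40, -91, 84] shift cm [ 0.03  3.9  -0.07]
```

View pics/f.png

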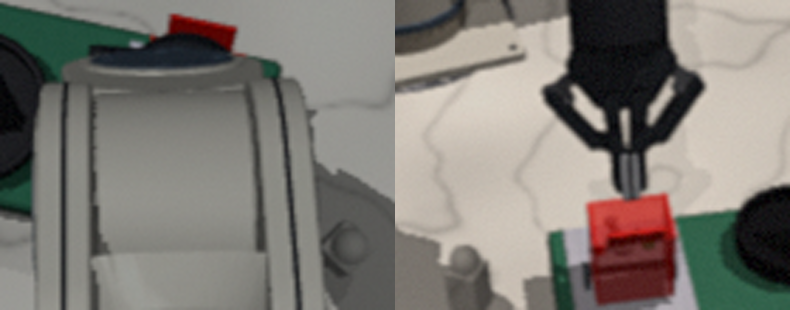

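The guard is back: in the right crop its red plate stands upright behind the hinge at (635, 250), and there is no contact force. Now the finger goes to the toggle's right side.

Request:
step_arm --steps '[[[0.7, 0, -1], [0, 0, 0], 0], [[0.7, 0, -1], [0, 0, 0], 0], [[2.3, 0, -0.9], [0, 0, 0], 0], [[2.4, 0, -0.8], [0, 0, 0], 0], [[0, -2.2, 0], [0, 0, 0], 0], [[0, -2.2, 0], [0, 0, 0], 0], [[0.6, 0, 2], [0, 0, 0], 0], [[0.6, 0, 2], [0, 0, 0], 0], [[0.6, 0, 2], [0, 0, 0], 0], [[0.6, 0, 2], [0, 0, 0], 0], [[0.6, 0.1, 2], [0, 0, 0], 0], [[0, 0, 0], [0, 0, 0], 0]]'

```text
time: 8.2
ee_pos: [507.8, 47.5, 84.0]
tool_rot: [0.286, 2.781, -0.072]
ft_force: [-0.7, -0.4, 0.4]
finger_gap: 0.3
finger_force: 0.0
```

Run:
```python
from h import *
import cv2
go([-34,-130,84],[-34,-90,84])
a=r.read_camera("top")[165:275,230:370];b=r.read_camera("scene")[125:235,170:310]
cv2.imwrite("pics/g.png",np.hstack([cv2.resize(v,(395,310),interpolation=2) for v in(a,b)]))
```

```text
t 8.2 pos [507.8  47.5  84. ] in grinder [ -36.1 -129.6   84. ] F [-0.7 -0.4  0.4] gap 0.3
axes in grinder
 [[-0.94   0.014  0.341]
 [ 0.008  1.    -0.019]
 [-0.341 -0.015 -0.94 ]] q [-0.03  0.11 -0.65  0.47 -0.07  0.16]
[-34, -130, 84] shift cm [-0.2  -0.04  0.07]
[-34, -90, 84] shift cm [ 0.03  4.   -0.07]
```

View pics/g.png

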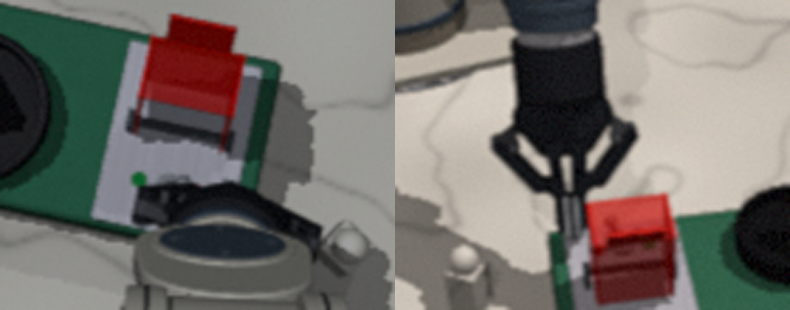

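The guard rests open, the green dot is visible at (140, 178), and the finger stands right of the toggle. I'll push it left.

Request:
step_arm --steps '[[[0, 0.7, 0], [0, 0, 0], 0], [[0, 0.7, 0], [0, 0, 0], 0], [[0, 0.6, 0], [0, 0, 0], 0], [[0, 0.5, 0], [0, 0, 0], 0], [[0, 0.5, 0], [0, 0, 0], 0], [[0, 0.4, 0], [0, 0, 0], 0], [[0, 0.2, 0], [0, 0, 0], 0], [[0, 0, 0], [0, 0, 0], 0], [[0, 0, 0], [0, 0, 0], 0]]'

```text
time: 9.2
ee_pos: [517.2, 82.5, 85.0]
tool_rot: [0.286, 2.778, -0.071]
ft_force: [0.1, 1.0, -0.4]
finger_gap: 0.1
finger_force: 0.0
```

Request:
step_arm --steps '[[[0, 0.2, 0], [0, 0, 0], 0], [[0, 0.2, 0], [0, 0, 0], 0], [[0, 0, 0], [0, 0, 0], 0], [[0, 0, 0], [0, 0, 0], 0]]'

```text
time: 9.6
ee_pos: [517.5, 84.3, 84.8]
tool_rot: [0.289, 2.778, -0.078]
ft_force: [-1.8, -11.6, 0.2]
finger_gap: 0.0
finger_force: 5.4
```

The reading of −11.6 N means the toggle is on its stop. I'll back off and rise clear.

Request:
step_arm --steps '[[[0, -1.5, 0], [0, 0, 0], 0], [[0, -2, 0], [0, 0, 0], 0], [[-0.6, 0, -2], [0, 0, 0], 0], [[-0.8, 0, -2.5], [0, 0, 0], 0], [[-0.8, 0, -2.5], [0, 0, 0], 0], [[-0.8, 0, -2.5], [0, 0, 0], 0], [[-1, 0, -3], [0, 0, 0], 0], [[-1, 0, -3], [0, 3, 0], 0], [[0, 0, 0], [0, 7, 0], 0], [[0, 0, 0], [0, 7, 0], 0], [[0, 0, 0], [0, 3, 0], 0], [[0, 0, 0], [0, 0, 0], 0]]'

```text
time: 10.8
ee_pos: [506.3, 55.3, 247.3]
tool_rot: [-0.327, -3.123, 0.023]
ft_force: [-0.3, -1.0, -0.6]
finger_gap: -0.1
finger_force: 0.0
```

Run:
```python
from h import *
import cv2
go([110,-85,235],[110,-85,145],[20,-85,145])
a=r.read_camera("top")[165:275,230:370];b=r.read_camera("scene")[125:235,170:310]
cv2.imwrite("pics/i.png",np.hstack([cv2.resize(v,(395,310),interpolation=2) for v in(a,b)]))
```

```text
t 10.8 pos [506.3  55.3 247.3] in grinder [ -39.2 -122.2  247.3] F [-0.3 -1.  -0.6] gap -0.1
axes in grinder
 [[-1.     0.015  0.   ]
 [ 0.015  1.    -0.015]
 [-0.    -0.015 -1.   ]] q [-0.05  0.19 -0.03  1.35 -0.01  0.16]
[110, -85, 235] shift cm [-14.86   3.96   1.18]
[110, -85, 145] shift cm [0.   0.13 9.  ]
[20, -85, 145] shift cm [ 9.   -0.13 -0.  ]
```

View pics/i.png

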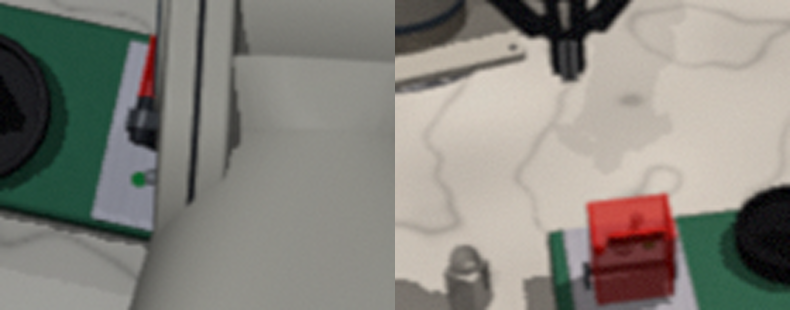

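The ball sits by the green dot at (150, 177), so the toggle is on. Now over and behind the guard.

Request:
step_arm --steps '[[[-3, 0.8, 0], [0, 0, 0], 0], [[-3, 0.8, 0], [0, 0, 0], 0], [[-3, 0.8, 0], [0, 0, 0], 0], [[-3, 0.8, 0], [0, 0, 0], 0], [[-3, 0.7, 0], [0, 0, 0], 0], [[0, 0, 0], [0, 0, 0], 0], [[0, 0, 2.6], [0, 0, 0], 0], [[0, 0, 2.6], [0, 0, 0], 0], [[0, 0, 2.6], [0, 0, 0], 0], [[0, 0, 2.6], [0, 0, 0], 0], [[0, 0, 0], [0, 0, 0], 0]]'

```text
time: 12.0
ee_pos: [657.1, 61.8, 141.6]
tool_rot: [-0.325, -3.122, 0.024]
ft_force: [-0.1, -0.1, 0.5]
finger_gap: 0.3
finger_force: 0.0
```

Request:
step_arm --steps '[[[1, 0, 0], [0, 0, 0], 0], [[1, 0, 0], [0, 0, 0], 0], [[0.8, 0, 0], [0, 0, 0], 0], [[0.8, 0, 0], [0, 0, 0], 0], [[0.8, 0, 0], [0, 0, 0], 0]]'

```text
time: 12.5
ee_pos: [616.3, 70.7, 144.9]
tool_rot: [0.325, 3.122, -0.023]
ft_force: [0.1, -0.3, 1.4]
finger_gap: -0.3
finger_force: 0.3
```

```bash
python3 -c "
from h import *
go([5,-85,142])"
```

```text
t 12.5 pos [616.3  70.7 144.9] in grinder [ 65.8 -85.9 144.9] F [ 0.1 -0.3  1.4] gap -0.3
axes in grinder
 [[-1.     0.014  0.004]
 [ 0.014  1.    -0.014]
 [-0.004 -0.014 -1.   ]] q [-0.01  0.41  0.03  1.19 -0.01  0.19]
[5, -85, 142] shift cm [6.08 0.01 0.27]
```

Request:
step_arm --steps '[[[0.7, 0, 0], [0, 0, 0], 0], [[0.7, 0, 0], [0, 0, 0], 0], [[0.7, 0, 0], [0, 0, 0], 0], [[0.7, 0, 0], [0, 0, 0], 0], [[0.7, 0, 0], [0, 0, 0], 0], [[0.7, 0, 0], [0, 0, 0], 0], [[0.7, 0, 0], [0, 0, 0], 0], [[0.7, 0, 0], [0, 0, 0], 0], [[0.7, 0, 0], [0, 0, 0], 0], [[0, 0, 0], [0, 0, 0], 0], [[0, 0, 0], [0, 0, 0], 0], [[0, 0, 0], [0, 0, 0], 0]]'

```text
time: 13.7
ee_pos: [555.3, 83.5, 143.8]
tool_rot: [0.325, 3.123, -0.023]
ft_force: [0.1, 0.2, 0.4]
finger_gap: 0.0
finger_force: 0.0
```

Request:
step_arm --steps '[[[-1, 0, -2], [0, 0, 0], 0], [[-1, 0, -3], [0, 0, 0], 0], [[-1, 0, -3], [0, 0, 0], 0], [[-1, 0, -3], [0, 0, 0], 0], [[-3, -2, -2], [0, 0, 0], 0], [[-3, -2, 0], [0, 0, 0], 0], [[-3, -2, 0], [0, 0, 0], 0], [[0, 0, 0], [0, 0, 0], 0], [[0, 0, 0], [0, 0, 0], 0]]'

```text
time: 14.6
ee_pos: [670.4, -0.9, 273.9]
tool_rot: [-0.328, -3.124, 0.023]
ft_force: [0.4, -0.1, 0.1]
finger_gap: -0.2
finger_force: 0.0
```

Run:
```python
from h import *
import cv2
go()
a=r.read_camera("top")[165:275,230:370];b=r.read_camera("scene")[125:235,170:310]
cv2.imwrite("pics/j.png",np.hstack([cv2.resize(v,(395,310),interpolation=2) for v in(a,b)]))
```

```text
t 14.6 pos [670.4  -0.9 273.9] in grinder [ 132.7 -145.7  273.9] F [ 0.4 -0.1  0.1] gap -0.2
axes in grinder
 [[-1.     0.015  0.001]
 [ 0.015  1.    -0.014]
 [-0.001 -0.014 -1.   ]] q [-0.12  0.47  0.46  1.55 -0.01  0.09]
```

View pics/j.png

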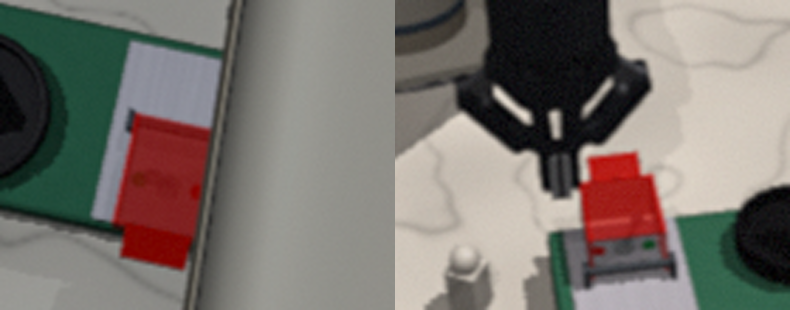

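The guard is shut, with its lip at (155, 250) in the left crop. The toggle knob shows near the green dot through it, and the arm is clear, so I'm handing in.

```bash
python3 -c "
from bench import r
print(r.sign_off())"
```

```text
the job is handed in; nothing more can be done
None
```

I opened the guard, pushed the toggle to its stop on the green side, tipped the guard shut over it, and handed in at about 15 s; the final pictures show it shut with the toggle on, the robot never went near the cup, seal stone or ink stick, and the hand-in returned no verdict.

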